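# Swap the odd plate in the primer drying rack

## Task

The drying rack on the desk should hold four plates that all carry the same round engine bell, but one carries a different part: push that plate out through the back of its bay until all of it lies on the grey returns strip behind the rack, and only then slide the spare bell plate, lying on the desk beside the rack, into the empty bay from the front until it is level with its neighbours. The primer is wet, so slide the plates flat on the desk, never lift or tip them and never touch the parts, and leave the other plates and the four paint jars beside them where they are.

Things in the scene. Friction and masses are not known exactly. Their poses are not given: they have to be found in the camera images.
- rack: aluminium rack fixed to the desk, turned up to 0.08 rad. Origin on the desk, mid row; x along the bays, away from the robot; y along the row, to the left. Dividers 12 mm thick, 16 high, at y = -200, -100, 0, 100, 200 mm, from x = -45 to 45 mm, their tapered noses start at x = -67. Four bays 88 mm wide at y = -150, -50, 50, 150, open at front and back, no floor. A plate in place has its origin at x = 0 +-2 mm
- returns (a point): middle of the grey returns strip behind the bays, on the rack's x axis, 113 mm behind its origin, axes as the rack's. The strip is level with the desk and reaches from x = 56 to 170 mm of the rack's frame, y = -205 to 205. A 16 mm high stop rail ends it: a plate against the rail has its centre at x = 130
- wrong: a square plywood plate 80 x 80 x 20 mm thick lying flat on the desk (0.15 to 0.4 kg with its part), origin at the centre of the plate's underside, z up, x and y parallel to its edges; carries the wrong part: a box-shaped pod with two stub pipes. It starts in one of the four bays, any of them, square with the rack.
- spare: a square plywood plate 80 x 80 x 20 mm thick lying flat on the desk (0.15 to 0.4 kg with its part), origin at the centre of the plate's underside, z up, x and y parallel to its edges; carries a round flared engine bell like those in the rack. It is the only bell outside the rack, lying on the open desk left or right of the rack, turned up to 0.5 rad.
- other: a square plywood plate 80 x 80 x 20 mm thick lying flat on the desk (0.15 to 0.4 kg with its part), origin at the centre of the plate's underside, z up, x and y parallel to its edges; carries a part of two upright cylinders side by side; it lies on the open desk on the other side of the rack from the spare, and is not needed.
- bell_a: a square plywood plate 80 x 80 x 20 mm thick lying flat on the desk (0.15 to 0.4 kg with its part), origin at the centre of the plate's underside, z up, x and y parallel to its edges; carries a round flared engine bell; a right plate, in its bay of the rack; stays there.
- bell_b: a square plywood plate 80 x 80 x 20 mm thick lying flat on the desk (0.15 to 0.4 kg with its part), origin at the centre of the plate's underside, z up, x and y parallel to its edges; carries a round flared engine bell; a right plate, in its bay of the rack; stays there.
- bell_c: a square plywood plate 80 x 80 x 20 mm thick lying flat on the desk (0.15 to 0.4 kg with its part), origin at the centre of the plate's underside, z up, x and y parallel to its edges; carries a round flared engine bell; a right plate, in its bay of the rack; stays there.
- bell_a_part: the wet grey-primed part fixed in the middle of plate bell_a: round flared engine bell, 48 mm across at the foot, 20 mm at the top; 36 mm high, its top 56 mm above the desk; origin at the centre of its foot, on the plate's top
- bell_b_part: the wet grey-primed part fixed in the middle of plate bell_b: round flared engine bell, 48 mm across at the foot, 20 mm at the top; 36 mm high, its top 56 mm above the desk; origin at the centre of its foot, on the plate's top
- bell_c_part: the wet grey-primed part fixed in the middle of plate bell_c: round flared engine bell, 48 mm across at the foot, 20 mm at the top; 36 mm high, its top 56 mm above the desk; origin at the centre of its foot, on the plate's top
- wrong_part: the wet grey-primed part fixed in the middle of plate wrong: box-shaped pod 40 x 30 x 24 mm with two 12 mm stub pipes on top; 36 mm high, its top 56 mm above the desk; origin at the centre of its foot, on the plate's top
- spare_part: the wet grey-primed part fixed in the middle of plate spare: round flared engine bell, 48 mm across at the foot, 20 mm at the top; 36 mm high, its top 56 mm above the desk; origin at the centre of its foot, on the plate's top
- other_part: the wet grey-primed part fixed in the middle of plate other: two upright cylinders side by side, 22 x 47 mm in plan; 36 mm high, its top 56 mm above the desk; origin at the centre of its foot, on the plate's top
- jar_a: bystander: paint jar 42 mm across, 48 mm high, origin under its centre, left, on the robot side of the open lane in front of the rack
- jar_b: bystander: paint jar like jar_a, but right
- jar_c: bystander: paint jar 40 mm across, 46 mm high, origin under its centre, beyond the plate lying left of the rack
- jar_d: bystander: paint jar 40 mm across, 46 mm high, origin under its centre, beyond the plate lying right of the rack
There are look-alikes about, which are no part of the job. What is shaped like the wrong but purple is not meant.

How it is judged:
By the outcome, as a careful person would: the job done as asked, in the order asked, and still so for the second after the job is handed in, with the robot touching nothing.
It also fails if it takes over 72 s, if anything falls off the work surface, if the arm or the gripper's body presses on something with over 40 N, if the wrist force passes 120 N, or if a joint passes its speed limit or range.

## Robot

A 6-joint arm with a two-finger parallel gripper is mounted at the origin on the work surface. World frame = base frame: x ahead of the robot, y to its left, z up, the work surface at z = 0. Lengths are in mm, angles in rad, forces in N, time in s.
With the tool pointing down it reaches from about 350 to 975 mm from the base axis. Payload 7.1 kg.
Tool frame: the origin (TCP) lies at the very end of the fingers, on their centre line; the grasp point (between the pads) lies 19 mm behind it; z points along the fingers, y is the line along which they close (so a half turn about z gives the same grasp; the last joint's range is limited). The gripper opens to 88 mm and grips with 3 to 60 N. Pads are 20 mm wide; open, the fingers measure 115 mm over their backs; the gripper's body (75 mm by 178 mm) begins 61 mm behind the grasp point.
Start: joints at [-1.292, 0.423, 1.63, -0, 1.089, -0.019], TCP at [183.404, -597.468, 201.075] pointing down, gripper open.
Joint ranges: [-3, 3], [-0.9, 2.11], [0.09, 2.58], [-1.31, 4.45], [0.11, 2.69], [-2.54, 2.54]. Speed limits (rad/s): [2.39, 2.39, 3.01, 3.14, 3.14, 3.14].

## Interface

Orientations are given as a rotation vector (axis times angle).
In Python, from workcell import sensors, imaging, close_job gives the robot as it stands. The module is installed in compiled form; this text tells all that it offers.
- The arm moves only by the tool servo_tool, never from a script. Its argument "steps" is a list of rows, each a list of 3 entries, a list of its own where there are three numbers: the shift along the world's x, y, z in m, then the turn, a rotation vector about the world's x, y, z in degrees, then the opening, from -1 (shut) to 1 (fully open). A call has exactly 8 rows; each row shifts and turns the commanded pose from where the row before left it; what a row does not reach is not made up. A row lasts 1/12 s, in which the tool goes at most 41.7 mm and 7.16 degrees, less where a joint would pass 70% of its speed; a pose out of reach is approached as far as the arm can. A call is refused whole if a number of a shift passes 0.0417 or a number of a turn 7.16, either way. A call with a gripper value outside its range is refused whole. The fingers move at their own pace and stop on an object; the grip force is fixed at half the most. Time passes only in rows, so rows that do not move let the fingers close, or fill a call up. It gives the time, the measured TCP pose, the force, the opening and the grip force at its end, in the units of the state.
- sensors.get_obs(): the state, without advancing time (a new reading comes with each control period).
- imaging.get_image(name): name is "scene" or "top" or "wrist"; returns a dict with "color" (420x560x3 uint8, blue, green, red), "range_z" (420x560 float32, mm along the optical axis (not along the pixel's ray), 0 where there is no reading), "vertical_fov" (degrees; the focal length in pixels is half the picture's height over the tangent of half this angle, whatever the lens; pixels are square), "cx", "cy" (the principal point, pixels), "k1" (the pictures are not rectified: a ray, as slopes to the right and down, at radius r is drawn at 1 + k1 r^2 times it, then the intrinsics apply), "rvec" (rotation vector, rad) and "tvec" (3), from world to camera coordinates, as OpenCV has them; the wrist camera has in their place "tool_from_camera" (4x4, takes a point from camera to tool coordinates, whose origin is the TCP and whose axes are the flange's). Camera axes: x right, y down, z forward; pixel columns grow to the right and rows downward; lengths in mm; the calibration is good to about 2 mm. A picture is of the moment at which its call begins: read the wrist's pose just before it.
- close_job(): hands the job in; it is judged then, once.
The state is a dict: "t": time; "qpos": joint angles; "qvel": joint speeds; "joint_torque": joint torques, N m; "ee_pos": TCP position; "orientation": TCP orientation; "ft_force": force on the tool from outside, world axes, zero at the start; "moment": the same for the moment, N m; "width": finger opening in mm; "grasp_force": force on a finger pad.
Only numpy, scipy, OpenCV 4.12 (cv2) and the standard library are available. Lean on these libraries where they do the work, as an engineer would, in place of code of your own. Each camera call takes 0.05 s, during which the arm holds its last target. There are 200 camera calls.

## Working session

There is one attempt and no reset: what is moved stays moved. The work goes in short steps, Python scripts to look and compute and a tool call to move; the robot and the scene stay as the last step left them, time stands still between calls to the robot, and variables do not carry over. Pictures are saved under pics/ and viewed, at most 10 in all, crops included, and the job is handed in when it is done.

Besides the shell and the picture viewer there is one more tool, called after "Call:" as a command line: name --argument value ..., lists and objects as JSON in quotes. servo_tool: Moves the arm, as the interface text tells. Its arguments: {"type":"object","properties":{"steps":{"type":"array"}},"required":["steps"]}

```bash
mkdir -p pics
cat > h.py <<'E'
import numpy as np, cv2
from workcell import sensors, imaging
def cam(name):
    o=sensors.get_obs(); d=imaging.get_image(name); d['obs']=o
    h,w=d['color'].shape[:2]
    f=h/2/np.tan(np.radians(d['vertical_fov'])/2)
    d['f']=f
    if 'rvec' in d:
        R=cv2.Rodrigues(np.array(d['rvec'],float))[0]; t=np.array(d['tvec'],float).reshape(3)
        d['Rwc']=R.T; d['c']=-R.T@t
    else:
        T=np.array(d['tool_from_camera'],float); Rt=cv2.Rodrigues(np.array(o['orientation'],float))[0]
        d['Rwc']=Rt@T[:3,:3]; d['c']=Rt@T[:3,3]+np.array(o['ee_pos'])
    return d
def rays(d,uv):
    uv=np.asarray(uv,float).reshape(-1,2)
    p=(uv-[d['cx'],d['cy']])/d['f']; q=p.copy()
    for _ in range(20): q=p/(1+d['k1']*(q**2).sum(1,keepdims=True))
    return q
def plane(d,uv,z):
    q=rays(d,uv); r=np.c_[q,np.ones(len(q))]@d['Rwc'].T
    return d['c']+r*((z-d['c'][2])/r[:,2])[:,None]
def cloud(d):
    h,w=d['range_z'].shape; v,u=np.mgrid[:h,:w]
    q=rays(d,np.c_[u.ravel(),v.ravel()]); z=d['range_z'].ravel()[:,None]
    return (np.c_[q*z,z]@d['Rwc'].T+d['c']).reshape(h,w,3)
def proj(d,P):
    p=(np.asarray(P,float).reshape(-1,3)-d['c'])@d['Rwc']; q=p[:,:2]/p[:,2:]
    q=q*(1+d['k1']*(q**2).sum(1,keepdims=True)); return q*d['f']+[d['cx'],d['cy']]
E
python3 - <<'E'
from h import *
import pickle
for n in ['top','scene']:
    d=cam(n); cv2.imwrite(f'pics/{n}0.png',d['color']); pickle.dump(d,open(n+'0.pkl','wb'))
    print(n,d['c'],d['f'],d['k1'],(d['range_z']>0).mean())
E
```

```text
top [ 370.51798914  -88.95572047 1541.15701556] 541.1106452137229 -0.16241126137700593 0.9960671768707483
scene [1527.07955781   80.85955019 1004.12079557] 524.0727071168438 -0.05529997451176887 0.9960119047619047
```

View pics/top0.png

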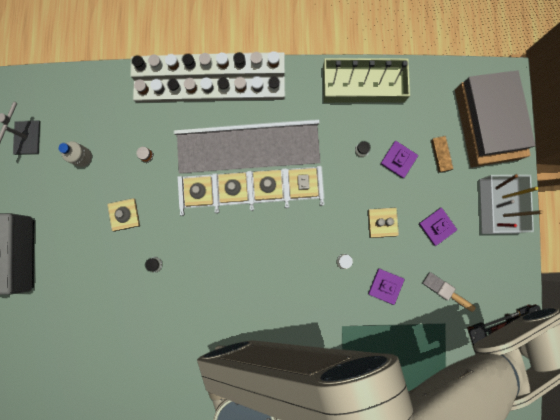

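View pics/scene0.png

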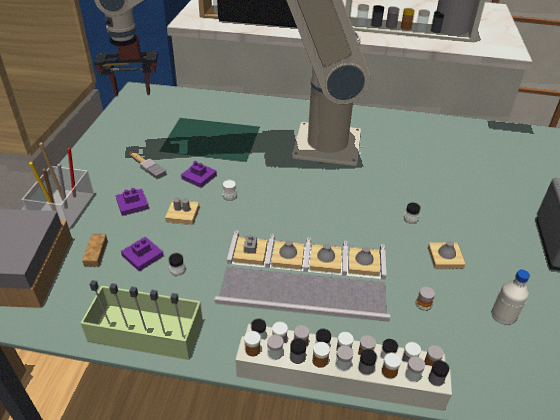

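Top view: the wrong plate (box pod) is in the right-most bay at (304,183). The bells in the rack are at (198,190), (233,187) and (268,185). The spare bell is at (123,214), left of the rack, and the other plate (two cylinders) is at (384,223). The purple look-alikes are at (399,159), (438,227) and (387,287). The jars are at (144,154), (153,265), (345,262) and (363,149).

Candidates for "wrong" are the pod in the bay (304,183) and the three purple pods. I choose the plywood one in the rack. For "spare" it is (123,214), the only bell outside the rack.

Run:
```python
from h import *
import pickle
d=pickle.load(open('top0.pkl','rb')); im=d['color']; P=cloud(d)
hsv=cv2.cvtColor(im,cv2.COLOR_BGR2HSV)
for nm,uv in dict(wrong=(304,183),b1=(198,190),b2=(233,187),b3=(268,185),spare=(123,214),other=(384,223)).items():
    m=cv2.inRange(hsv,(12,90,120),(32,255,255))
    n=np.zeros_like(m); u,v=uv; n[v-24:v+24,u-24:u+24]=m[v-24:v+24,u-24:u+24]
    n=cv2.morphologyEx(n,cv2.MORPH_OPEN,np.ones((2,2)))
    c=max(cv2.findContours(n,cv2.RETR_EXTERNAL,cv2.CHAIN_APPROX_NONE)[0],key=cv2.contourArea)
    W=plane(d,c.reshape(-1,2),20)[:,:2].astype(np.float32)
    r=cv2.minAreaRect(W); print(nm,np.round(r[0],1),np.round(r[1],1),round(r[2],1), 'zmax',P[v-3:v+4,u-3:u+4,2].max().round(1))
for nm,(u,v) in dict(a=(153,265),b=(345,262),c=(144,154),dd=(363,149)).items():
    w=P[v-12:v+13,u-12:u+13].reshape(-1,3); w=w[(w[:,2]>25)&(w[:,2]<70)]
    print('jar',nm,((w.min(0)+w.max(0))/2).round(0),np.ptp(w,axis=0).round(0),w[:,2].max().round(1))
# rack dividers: white, ray to z=16
m=cv2.inRange(hsv,(0,0,170),(180,60,255)); m[:110]=0
m2=np.zeros_like(m); m2[165:220,172:330]=m[165:220,172:330]
cs=cv2.findContours(m2,cv2.RETR_EXTERNAL,cv2.CHAIN_APPROX_NONE)[0]
for c in cs:
    if cv2.contourArea(c)<30: continue
    r=cv2.minAreaRect(plane(d,c.reshape(-1,2),16)[:,:2].astype(np.float32)); print('div',np.round(r[0],1),np.round(r[1],1),round(r[2],2))
print(sensors.get_obs()['orientation'])
cv2.imwrite('pics/crop1.png',cv2.resize(im[110:290,90:410],None,fx=2.5,fy=2.5,interpolation=cv2.INTER_CUBIC))
```

```text
wrong [ 533.2 -151.9] [12.3 74. ] 3.1 zmax 62.2
b1 [559.8 151.3] [50.  76.5] 4.8 zmax 61.9
b2 [581.5  62.7] [44.3 84.9] 40.0 zmax 64.1
b3 [575.4 -48.2] [50.7 74.5] 6.6 zmax 65.1
spare [493.6 367.5] [54.  78.6] 11.5 zmax 1541.2
other [ 463.1 -373.7] [52.  76.4] 3.9 zmax 65.7
jar a [343. 277.  42.] [36. 40. 32.] 57.4
jar b [ 346. -259.   45.] [36. 38. 25.] 57.8
jar c [658. 306.  40.] [38. 34. 28.] 54.4
jar dd [ 665. -319.   41.] [37. 36. 28.] 54.6
div [539.6 203.8] [109.5  12.5] 3.7
div [ 574.9 -148.2] [37.9 25.4] 7.11
div [549.8  38.3] [110.8 309.1] 3.38
div [ 562.9 -197.5] [109.9  13.4] 3.44
[-3.10551251e+00 -4.65866492e-01  3.35807462e-04]
```

View pics/crop1.png

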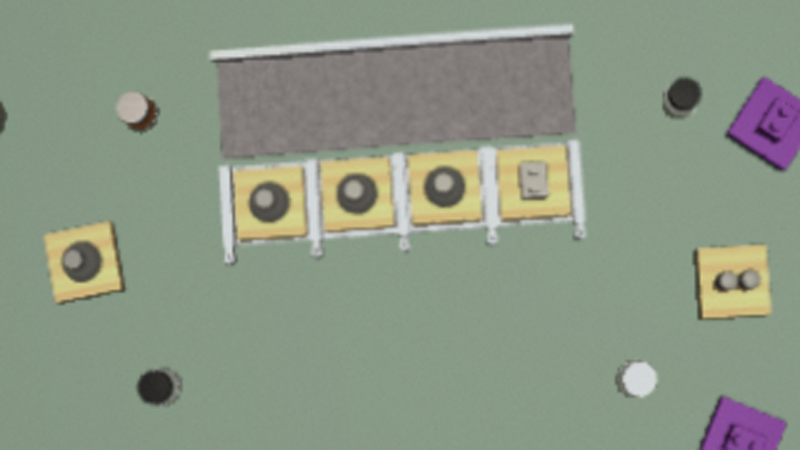

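Call:
servo_tool --steps '[[[0.018,0.028,0],[0,0,-0.86],-0.2],[[0.018,0.028,0],[0,0,-0.86],-0.2],[[0.018,0.028,0],[0,0,-0.86],-0.2],[[0.018,0.028,0],[0,0,-0.86],-0.2],[[0.018,0.028,0],[0,0,-0.86],-0.2],[[0.018,0.028,0],[0,0,-0.86],-0.2],[[0.018,0.028,0],[0,0,-0.86],-0.2],[[0.018,0.028,0],[0,0,-0.86],-0.2]]'

```text
t: 0.77
ee_pos: [327.8, -371.9, 200.9]
orientation: [-3.129, -0.277, 0.0]
ft_force: [-0.1, -1.4, 0.5]
width: 38.1
grasp_force: 0.0
```

Call:
servo_tool --steps '[[[0.018,0.028,0],[0,0,-0.86],-0.2],[[0.018,0.028,0],[0,0,-0.86],-0.2],[[0.018,0.028,0],[0,0,-0.86],-0.2],[[0.018,0.028,0],[0,0,-0.86],-0.2],[[0.018,0.028,0],[0,0,-0.86],-0.2],[[0.018,0.028,0],[0,0,-0.86],-0.2],[[0.018,0.028,0],[0,0,-0.86],-0.2],[[0.018,0.028,0],[0,0,-0.86],-0.2]]'

```text
t: 1.43
ee_pos: [471.8, -147.9, 200.9]
orientation: [-3.14, -0.089, 0.0]
ft_force: [-0.4, 0.5, -0.6]
width: 35.4
grasp_force: 0.0
```

Run:
```python
from h import *
d=cam('wrist'); cv2.imwrite('pics/w1.png',d['color']); o=d['obs']; print(o['ee_pos'],o['orientation'],o['width'],o['qpos'],d['c'])
import pickle; pickle.dump(d,open('w1.pkl','wb'))
```

```text
[ 471.84807265 -147.85198329  200.93619623] [-3.14022842e+00 -8.94202107e-02  4.77872489e-04] 35.44356819147922 [-3.27710692e-01  2.31587828e-01  1.91295898e+00 -2.44132637e-05
  9.97362823e-01  1.18616286e+00] [ 554.54990101 -143.18825548  383.80991775]
```

View pics/w1.png

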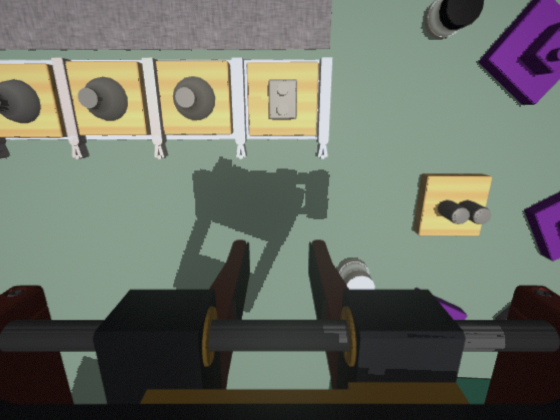

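Wrist view: the wrong plate is at (283,98), between the dividers at columns 239 and 325. The way in front of it is clear apart from the gripper's shadow. I'll refine the bay pose from this view.

```bash
cat > pl.py <<'E'
from h import *
def plate(d,box):
    u0,v0,u1,v1=box; hsv=cv2.cvtColor(d['color'],cv2.COLOR_BGR2HSV)
    m=cv2.inRange(hsv,(14,70,90),(34,255,255)); n=np.zeros_like(m); n[v0:v1,u0:u1]=m[v0:v1,u0:u1]
    n=cv2.morphologyEx(n,cv2.MORPH_OPEN,np.ones((3,3)))
    cs=[c for c in cv2.findContours(n,cv2.RETR_EXTERNAL,cv2.CHAIN_APPROX_NONE)[0] if cv2.contourArea(c)>50]
    c=np.vstack(cs); r=cv2.minAreaRect(plane(d,c.reshape(-1,2),20)[:,:2].astype(np.float32))
    return np.round(r[0],1),np.round(r[1],1),round(r[2],2)
E
python3 - <<'E'
from pl import *
import pickle
d=pickle.load(open('w1.pkl','rb'))
print('wrong',plate(d,(242,50,323,140))); print('bell',plate(d,(154,50,238,142)))
hsv=cv2.cvtColor(d['color'],cv2.COLOR_BGR2HSV)
m=cv2.inRange(hsv,(0,0,150),(180,60,255))
# divider columns mid-height
for v in (80,100,120):
    for a,b in((225,250),(310,335)):
        u=np.where(m[v,a:b])[0]+a; w=plane(d,[(u.min(),v),(u.max(),v)],16); print(v,w.round(1)[:,:2].tolist())
R=np.array([[np.cos(.058),-np.sin(.058)],[np.sin(.058),np.cos(.058)]])
print('exp div mids at px:',[proj(d,np.r_[R@[x,y]+[562.3,3.8],16]).round(0).tolist() for x,y in((-67,-200),(45,-200),(-67,-100),(45,-100))])
E
```

```text
wrong (array([ 566.9, -146.4]), array([78.4, 79. ]), 3.47)
bell (array([562.2, -46.5]), array([78.2, 81.2]), 3.34)
80 [[584.8, -87.0], [585.7, -104.0]]
80 [[590.4, -185.3], [591.4, -203.4]]
100 [[563.5, -88.4], [564.5, -105.6]]
100 [[569.3, -189.7], [570.2, -205.8]]
120 [[541.3, -89.8], [542.4, -107.4]]
120 [[546.9, -187.2], [548.2, -208.3]]
exp div mids at px: [[[323.0, 155.0]], [[328.0, 53.0]], [[241.0, 155.0]], [[237.0, 53.0]]]
```

Call:
servo_tool --steps '[[[0,-0.0006,-0.03],[0,0,0],-0.2],[[0,-0.0006,-0.03],[0,0,0],-0.2],[[0,-0.0006,-0.03],[0,0,0],-0.2],[[0,-0.0006,-0.03],[0,0,0],-0.2],[[0,-0.0006,-0.03],[0,0,0],-0.2],[[0,-0.0006,-0.02],[0,0,0],-0.2],[[0,-0.0006,-0.015],[0,0,0],-0.2],[[0,0,-0.009],[0,0,0],-0.2]]'

```text
t: 2.15
ee_pos: [470.1, -153.3, 5.0]
orientation: [-3.139, -0.09, 0.005]
ft_force: [0.0, -0.1, -0.5]
width: 35.2
grasp_force: 0.0
```

Call:
servo_tool --steps '[[[0.01,0.0006,0],[0,0,0],-0.2],[[0.01,0.0006,0],[0,0,0],-0.2],[[0.01,0.0006,0],[0,0,0],-0.2],[[0.01,0.0006,0],[0,0,0],-0.2],[[0.006,0.0003,0],[0,0,0],-0.2],[[0.006,0.0003,0],[0,0,0],-0.2],[[0.006,0.0003,0],[0,0,0],-0.2],[[0.006,0.0003,0],[0,0,0],-0.2]]'

```text
t: 2.82
ee_pos: [536.0, -150.0, 7.3]
orientation: [3.14, 0.091, 0.0]
ft_force: [-0.5, 0.4, -0.1]
width: 35.1
grasp_force: 0.0
```

Call:
servo_tool --steps '[[[0.006,0.00035,0],[0,0,0],-0.2],[[0.006,0.00035,0],[0,0,0],-0.2],[[0.006,0.00035,0],[0,0,0],-0.2],[[0.006,0.00035,0],[0,0,0],-0.2],[[0.006,0.00035,0],[0,0,0],-0.2],[[0.006,0.00035,0],[0,0,0],-0.2],[[0.006,0.00035,0],[0,0,0],-0.2],[[0.006,0.00035,0],[0,0,0],-0.2]]'

```text
t: 3.48
ee_pos: [584.0, -147.2, 7.0]
orientation: [-3.14, -0.091, 0.0]
ft_force: [0.7, 0.5, 0.4]
width: 35.3
grasp_force: 0.0
```

Call:
servo_tool --steps '[[[0.006,0.00035,0],[0,0,0],-0.2],[[0.006,0.00035,0],[0,0,0],-0.2],[[0.006,0.00035,0],[0,0,0],-0.2],[[0.006,0.00035,0],[0,0,0],-0.2],[[0.006,0.00035,0],[0,0,0],-0.2],[[0.006,0.00035,0],[0,0,0],-0.2],[[0.003,0.0002,0],[0,0,0],-0.2],[[0,0,0],[0,0,0],-0.2]]'

```text
t: 4.15
ee_pos: [623.3, -144.9, 7.1]
orientation: [3.14, 0.091, 0.001]
ft_force: [0.5, 0.6, -0.1]
width: 35.0
grasp_force: 0.0
```

Run:
```python
from pl import *
d=cam('wrist'); cv2.imwrite('pics/w2.png',d['color']); o=d['obs']; print(o['ee_pos'],d['c'])
import pickle; pickle.dump(d,open('w2.pkl','wb'))
```

```text
[ 623.26652549 -144.94278285    7.11844857] [ 705.78185509 -140.16288988  190.07309478]
```

View pics/w2.png

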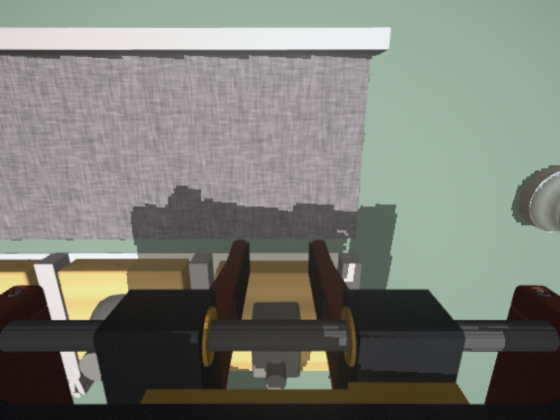

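Run:
```python
from h import *
import pickle
d=pickle.load(open('w2.pkl','rb'))
print(plane(d,[(275,260),(275,370),(275,300)],20).round(1), proj(d,[[623,-145,7],[623,-127,7]]),d['tool_from_camera'])
t=cam('top'); o=t['obs']; print(o['ee_pos'],o['ft_force'])
i=t['color'][110:290,90:410]; s=cam('scene'); pickle.dump((t,s),open('ts1.pkl','wb'))
print(proj(t,[623,-145,7]),proj(s,[623,-145,7]))
c=s['color'][150:350,170:450]
cv2.imwrite('pics/c2.png',np.vstack([cv2.resize(i,(533,300)),cv2.resize(c,(533,300))]))
```

```text
[[ 616.7 -142.9   20. ]
 [ 529.5 -147.7   20. ]
 [ 587.5 -144.5   20. ]] [[278.87974564 242.36643609]
 [251.75235349 240.90298724]] [[ 5.80016215e-04 -9.53729169e-01 -3.00666486e-01  8.27772715e+01]
 [ 9.99999419e-01  8.26265404e-04 -6.91854758e-04  3.14375920e-02]
 [ 9.08272379e-04 -3.00665910e-01  9.53729094e-01 -1.82898748e+02]
 [ 0.00000000e+00  0.00000000e+00  0.00000000e+00  1.00000000e+00]]
[ 622.62669382 -144.90281954    6.99990435] [-0.57665189  0.29841656  0.67503891]
[[301.85010702 164.7379069 ]] [[246.00590882 266.29200077]]
```

View pics/c2.png

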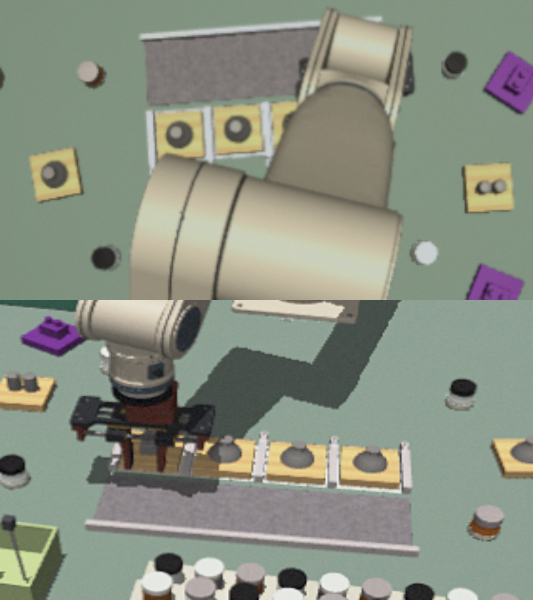

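Run:
```python
from h import *
import pickle
d=pickle.load(open('w2.pkl','rb')); P=cloud(d)
for n,(u,v) in dict(desk=(450,120),strip=(60,150),rail=(200,40),tipL=(240,244),tipR=(317,244),mid=(279,290),midb=(279,270),bell=(20,270),behind=(279,230),finger=(232,270)).items(): print(n,P[v-1:v+2,u-1:u+2].reshape(-1,3).mean(0).round(1),d['range_z'][v,u])
d=pickle.load(open('w1.pkl','rb')); P=cloud(d)
for n,(u,v) in dict(desk=(380,150),strip=(60,20),wrong=(255,75),wpart=(283,110),other=(430,190)).items(): print(n,P[v-1:v+2,u-1:u+2].reshape(-1,3).mean(0).round(1),d['range_z'][v,u])
t,s=pickle.load(open('ts1.pkl','rb'))
P=cloud(s)
for n,(u,v) in dict(desk=(210,210),plate=(360,268),strip=(300,290)).items(): print(n,P[v,u].round(1))
cv2.imwrite('pics/c3.png',cv2.resize(s['color'][190:290,200:340],None,fx=5.5,fy=5.5,interpolation=cv2.INTER_CUBIC))
```

```text
desk [ 706.7 -244.5   -0.8] 183.0435
strip [ 6.747e+02 -5.100e+00  1.000e-01] 188.26657
rail [738.5 -97.3  15.7] 155.15637
tipL [ 633.4 -122.5   35. ] 169.19618
tipR [ 635.9 -165.8   34.9] 169.66124
mid [ 594.5 -146.8   19. ] 197.14285
midb [ 618.2 -145.3   34.9] 195.9137
bell [597.9  21.5  16.1] 195.87619
behind [ 6.290e+02 -1.447e+02  2.000e-01] 203.50494
finger [ 633.4 -122.3   64.1] 140.72209
desk [ 514.9 -273.5   -0.8] 381.31635
strip [6.368e+02 1.064e+02 2.000e-01] 336.15833
wrong [ 591.2 -114.2   19.5] 335.2502
wpart [ 555.8 -147.3   55.7] 312.89722
other [ 471.3 -337.1   18.7] 376.1864
desk [ 420.  -298.7    1.3]
plate [584.5 145.5  20.2]
strip [670.8   3.6   1.8]
```

View pics/c3.png

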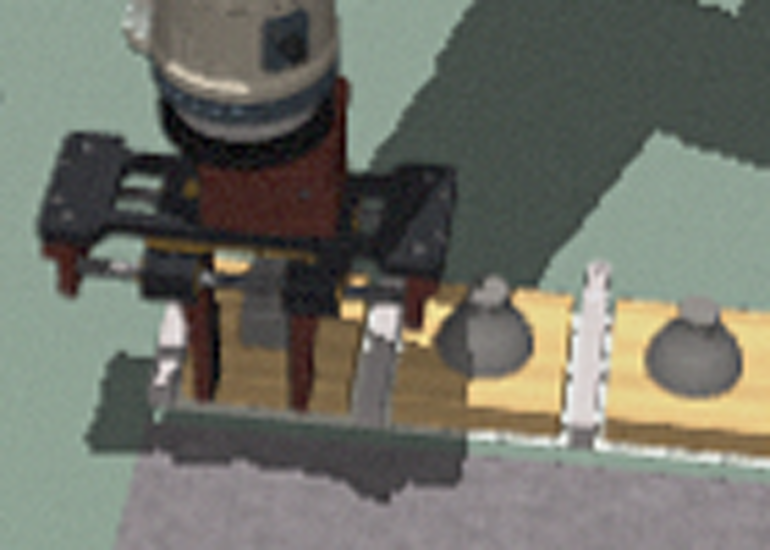

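Run:
```python
from h import *
import pickle
d=pickle.load(open('w2.pkl','rb')); P=cloud(d)
for u in (236,240,244,314,318,322):
    print(u,[tuple(P[v,u].round(0).astype(int)) for v in range(232,256,3)])
s=pickle.load(open('ts1.pkl','rb'))[1]; P=cloud(s)
for u,v in ((237,262),(237,258),(237,252),(254,263),(254,258),(254,252)): print(u,v,P[v,u].round(0))
print(proj(s,[[623,-120,7],[623,-120,27],[623,-170,7],[623,-170,27]]))
```

```text
236 [(np.int64(626), np.int64(-116), np.int64(1)), (np.int64(624), np.int64(-116), np.int64(0)), (np.int64(622), np.int64(-116), np.int64(1)), (np.int64(633), np.int64(-120), np.int64(30)), (np.int64(633), np.int64(-120), np.int64(35)), (np.int64(633), np.int64(-121), np.int64(39)), (np.int64(633), np.int64(-121), np.int64(42)), (np.int64(633), np.int64(-122), np.int64(46))]
240 [(np.int64(627), np.int64(-118), np.int64(2)), (np.int64(624), np.int64(-118), np.int64(1)), (np.int64(621), np.int64(-118), np.int64(0)), (np.int64(633), np.int64(-122), np.int64(31)), (np.int64(633), np.int64(-122), np.int64(35)), (np.int64(633), np.int64(-123), np.int64(39)), (np.int64(633), np.int64(-123), np.int64(43)), (np.int64(634), np.int64(-124), np.int64(46))]
244 [(np.int64(626), np.int64(-121), np.int64(0)), (np.int64(624), np.int64(-121), np.int64(1)), (np.int64(622), np.int64(-121), np.int64(0)), (np.int64(634), np.int64(-124), np.int64(31)), (np.int64(634), np.int64(-125), np.int64(35)), (np.int64(633), np.int64(-125), np.int64(38)), (np.int64(632), np.int64(-125), np.int64(39)), (np.int64(632
[... 755 characters left out ...]
635), np.int64(-165), np.int64(45))]
322 [(np.int64(630), np.int64(-174), np.int64(1)), (np.int64(627), np.int64(-174), np.int64(0)), (np.int64(625), np.int64(-175), np.int64(-1)), (np.int64(636), np.int64(-169), np.int64(31)), (np.int64(636), np.int64(-169), np.int64(35)), (np.int64(636), np.int64(-168), np.int64(39)), (np.int64(636), np.int64(-167), np.int64(43)), (np.int64(636), np.int64(-167), np.int64(46))]
237 262 [ 636. -165.   32.]
237 258 [ 638. -164.   49.]
237 252 [ 635. -164.   68.]
254 263 [ 634. -121.   36.]
254 258 [ 632. -121.   52.]
254 252 [ 633. -121.   74.]
[[255.45977695 267.67349315]
 [255.38762637 262.33003162]
 [236.59667723 264.9149539 ]
 [236.3381561  259.56863696]]
```

The fingers end at z≈28 in both cameras while the reported TCP is at z=7. The real fingertips are therefore about 21 mm short of the stated TCP, so they passed over the plate and straddled the pod without any force. I'll back out high and redo the push with the TCP about 21 mm lower.

Call:
servo_tool --steps '[[[0,0,0.02],[0,0,0],-0.2],[[0,0,0.03],[0,0,0],-0.2],[[-0.01,-0.0006,0.015],[0,0,0],-0.2],[[-0.028,-0.0016,0],[0,0,0],-0.2],[[-0.03,-0.0018,0],[0,0,0],-0.2],[[-0.03,-0.0018,0],[0,0,0],-0.2],[[-0.03,-0.0018,0],[0,0,0],-0.2],[[-0.025,-0.0014,0],[0,0,0],-0.2]]'

```text
t: 4.97
ee_pos: [466.7, -153.7, 72.0]
orientation: [-3.14, -0.09, 0.002]
ft_force: [1.0, -0.0, 0.3]
width: 35.1
grasp_force: 0.0
```

Call:
servo_tool --steps '[[[0,0,-0.02],[0,0,0],-0.2],[[0,0,-0.025],[0,0,0],-0.2],[[0,0,-0.02],[0,0,0],-0.2],[[0,0,-0.008],[0,0,0],-0.2],[[0,0,-0.005],[0,0,0],-0.2],[[0,0,-0.004],[0,0,0],-0.2],[[0,0,-0.002],[0,0,0],-0.2],[[0,0,0],[0,0,0],-0.2]]'

```text
t: 5.63
ee_pos: [469.8, -154.1, -11.6]
orientation: [3.14, 0.091, 0.001]
ft_force: [-0.4, 0.2, -0.2]
width: 35.2
grasp_force: 0.0
```

Run:
```python
from pl import *
d=cam('wrist'); o=d['obs']; print(o['ee_pos'],o['ft_force']); P=cloud(d)
print(P[246,240].round(0), P[241,240].round(0),P[244,318].round(0))
print('wrong',plate(d,(242,0,323,235)))
s=cam('scene'); P=cloud(s)
print(proj(s,[[d['obs']['ee_pos'][0],-151,10]]))
cv2.imwrite('pics/s3.png',np.vstack([cv2.resize(s['color'][170:290,190:400],(665,380),interpolation=cv2.INTER_CUBIC),cv2.resize(d['color'][:250,150:400],(220,220))[:, :].repeat(1,1) if 0 else np.zeros((1,665,3),np.uint8)]))
cv2.imwrite('pics/w3.png',d['color'])
```

```text
[ 469.76729094 -154.06844662  -11.63189545] [-0.35812065  0.24985124 -0.24483096]
[ 480. -132.   19.] [ 480. -131.   11.] [ 483. -175.   17.]
wrong (array([ 563.1, -150.2]), array([70.3, 40.3]), 3.35)
[[255.96380881 225.86554038]]
```

View pics/w3.png

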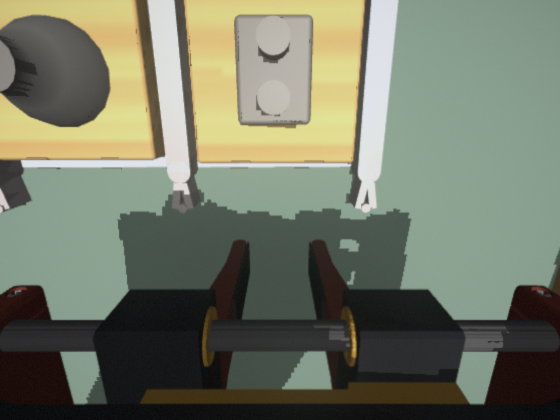

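Confirmed: the fingertips are at z≈9 and clear of everything. The plate sits squarely ahead (rows 0–160, pod at (274,70)), and I push now.

Call:
servo_tool --steps '[[[0.01,0.0006,0],[0,0,0],-0.2],[[0.01,0.0006,0],[0,0,0],-0.2],[[0.01,0.0006,0],[0,0,0],-0.2],[[0.006,0.0004,0],[0,0,0],-0.2],[[0.005,0.0003,0],[0,0,0],-0.2],[[0.005,0.0003,0],[0,0,0],-0.2],[[0.005,0.0003,0],[0,0,0],-0.2],[[0.005,0.0003,0],[0,0,0],-0.2]]'

```text
t: 6.4
ee_pos: [524.5, -150.2, -12.2]
orientation: [-3.14, -0.091, 0.004]
ft_force: [-4.0, -0.8, 3.2]
width: 35.0
grasp_force: 1.8
```

Call:
servo_tool --steps '[[[0.006,0.00035,0],[0,0,0],-0.2],[[0.006,0.00035,0],[0,0,0],-0.2],[[0.006,0.00035,0],[0,0,0],-0.2],[[0.006,0.00035,0],[0,0,0],-0.2],[[0.006,0.00035,0],[0,0,0],-0.2],[[0.006,0.00035,0],[0,0,0],-0.2],[[0.006,0.00035,0],[0,0,0],-0.2],[[0.006,0.00035,0],[0,0,0],-0.2]]'

```text
t: 7.07
ee_pos: [574.0, -147.7, -12.0]
orientation: [-3.14, -0.091, 0.0]
ft_force: [-1.0, 0.6, -0.1]
width: 34.8
grasp_force: 0.6
```

Call:
servo_tool --steps '[[[0.006,0.00035,0],[0,0,0],-0.2],[[0.006,0.00035,0],[0,0,0],-0.2],[[0.006,0.00035,0],[0,0,0],-0.2],[[0.006,0.00035,0],[0,0,0],-0.2],[[0.006,0.00035,0],[0,0,0],-0.2],[[0.006,0.00035,0],[0,0,0],-0.2],[[0.006,0.00035,0],[0,0,0],-0.2],[[0.004,0.0002,0],[0,0,0],-0.2]]'

```text
t: 7.73
ee_pos: [620.3, -145.1, -11.9]
orientation: [3.14, 0.091, 0.001]
ft_force: [-1.6, -0.1, -0.4]
width: 34.9
grasp_force: 1.0
```

Call:
servo_tool --steps '[[[0.004,0.0002,0],[0,0,0],-0.2],[[0.003,0.0002,0],[0,0,0],-0.2],[[0.002,0.0001,0],[0,0,0],-0.2],[[0.002,0.0001,0],[0,0,0],-0.2],[[0,0,0],[0,0,0],-0.2],[[-0.004,-0.0002,0],[0,0,0],-0.2],[[-0.01,-0.0006,0],[0,0,0],-0.2],[[-0.01,-0.0006,0],[0,0,0],-0.2]]'

```text
t: 8.4
ee_pos: [605.8, -145.9, -11.9]
orientation: [3.14, 0.091, 0.001]
ft_force: [-1.1, 0.1, -1.0]
width: 35.4
grasp_force: 0.0
```

Run:
```python
from pl import *
d=cam('wrist'); cv2.imwrite('pics/w4.png',d['color']); print(d['obs']['ee_pos'])
P=cloud(d)
m=(P[...,2]>15)&(P[...,2]<25); m[245:]=0
hsv=cv2.cvtColor(d['color'],cv2.COLOR_BGR2HSV); m&=(hsv[...,0]>10)&(hsv[...,0]<36)&(hsv[...,1]>60)
Q=P[m][:,:2]; r=cv2.minAreaRect(Q.astype(np.float32)); print(r, m.sum())
R=np.array([[np.cos(.058),-np.sin(.058)],[np.sin(.058),np.cos(.058)]])
q=(Q-[561,3.8])@R; print(np.percentile(q,[1,50,99],axis=0).round(1))
```

```text
[ 605.8032115  -145.94324634  -11.93181585]
((669.3333740234375, -140.47364807128906), (105.10004425048828, 80.2619400024414), 3.3701422214508057) 20319
[[  73.5 -189.3]
 [ 120.7 -150.8]
 [ 151.5 -111.5]]
```

View pics/w4.png

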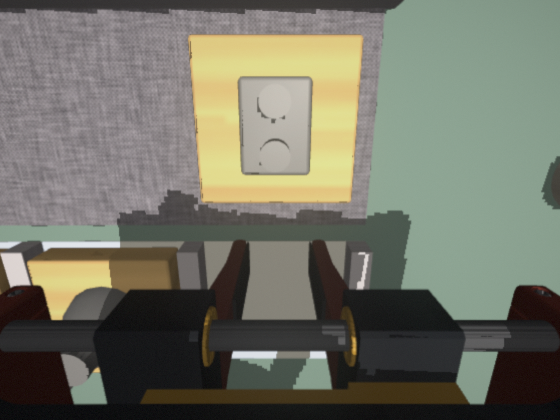

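The wrong plate shows at (275,120), entirely on the strip from rack x=73 to 152. Next I fix the spare's pose from the existing top picture and raise the arm.

Call:
servo_tool --steps '[[[0,0,0.03],[0,0,0],-0.2],[[0,0,0.035],[0,0,0],-0.2],[[0,0,0.035],[0,0,0],-0.2],[[0,0,0.035],[0,0,0],0.2],[[-0.01,0.02,0.03],[0,0,7],1],[[-0.01,0.03,0.02],[0,0,7],1],[[-0.01,0.035,0],[0,0,7],1],[[-0.01,0.035,0],[0,0,7],1]]'

```text
t: 9.12
ee_pos: [566.3, -25.4, 175.0]
orientation: [3.022, 0.854, 0.006]
ft_force: [-0.2, 1.2, 0.4]
width: 65.1
grasp_force: 0.0
```

Run:
```python
from h import *
import pickle
d=pickle.load(open('top0.pkl','rb'))
c=np.array([(45,234),(115,222),(123,290),(56,302)])/2.5+[90,110]
W=plane(d,c,20)[:,:2]; r=cv2.minAreaRect(W.astype(np.float32)); print(W.round(0).tolist(),r)
for a,b in ((0,3),(1,2)): v=W[a]-W[b]; print(np.degrees(np.arctan2(v[1],v[0])))
print([plane(d,[p],48).round(0).tolist() for p in ((153,265),(345,262))])
```

```text
[[517.0, 413.0], [530.0, 331.0], [452.0, 321.0], [439.0, 399.0]] ((484.1954345703125, 365.9348449707031), (79.51686096191406, 83.53966522216797), 8.710723876953125)
10.13108804110836
7.336233439873199
[[[341.0, 274.0, 48.0]], [[344.0, -259.0, 48.0]]]
```

Call:
servo_tool --steps '[[[-0.005,0.022,0],[0,0,5],1],[[-0.005,0.022,0],[0,0,5],1],[[-0.005,0.022,0],[0,0,5],1],[[-0.005,0.022,0],[0,0,5],1],[[-0.005,0.022,0],[0,0,5],1],[[-0.005,0.022,0],[0,0,5],1],[[-0.005,0.022,0],[0,0,5],1],[[-0.005,0.022,0],[0,0,5],1]]'

```text
t: 9.78
ee_pos: [525.4, 150.8, 173.0]
orientation: [-2.549, -1.836, 0.0]
ft_force: [0.1, 0.0, -0.5]
width: 87.9
grasp_force: 0.0
```

Call:
servo_tool --steps '[[[-0.005,0.022,0],[0,0,5],1],[[-0.005,0.022,0],[0,0,5],1],[[-0.005,0.022,0],[0,0,5],1],[[-0.005,0.022,0],[0,0,5],1],[[-0.004,0.016,0],[0,0,5],1],[[-0.004,0.016,0],[0,0,2.4],1],[[0,0,0],[0,0,0],1],[[0,0,0],[0,0,0],1]]'

```text
t: 10.45
ee_pos: [497.8, 270.1, 173.0]
orientation: [2.046, 2.384, -0.0]
ft_force: [-1.6, 0.5, -0.1]
width: 88.0
grasp_force: 0.0
```

Run:
```python
from pl import *
d=cam('wrist'); cv2.imwrite('pics/w5.png',d['color']); o=d['obs'];print(o['ee_pos'],o['orientation'],o['width'])
import pickle; pickle.dump(d,open('w5.pkl','wb'))
print('pix',proj(d,[[484,366,20]]))
hsv=cv2.cvtColor(d['color'],cv2.COLOR_BGR2HSV); m=cv2.inRange(hsv,(14,70,90),(34,255,255)); m[240:]=0
c=max(cv2.findContours(m,cv2.RETR_EXTERNAL,cv2.CHAIN_APPROX_NONE)[0],key=cv2.contourArea)
print(cv2.boundingRect(c)); W=plane(d,c.reshape(-1,2),20)[:,:2]; print(cv2.minAreaRect(W.astype(np.float32)))
P=cloud(d); x,y,w,h=cv2.boundingRect(c); B=P[y:y+h,x:x+w].reshape(-1,3); print('plate z',np.percentile(B[(B[:,2]>12)&(B[:,2]<28),2],50)); T=B[B[:,2]>53]; print('part top',T.mean(0),len(T))
```

```text
[497.77945058 270.09966677 172.95817747] [ 2.04599939e+00  2.38392540e+00 -4.62427815e-04] 88.00207893562846
pix [[279.83419784  97.52237214]]
(239, 50, 79, 83)
((482.7528076171875, 370.4452209472656), (79.08826446533203, 79.25928497314453), 10.744606018066406)
plate z 19.165898102371273
part top [482.66304734 369.71768864  73.9865691 ] 400
```

View pics/w5.png

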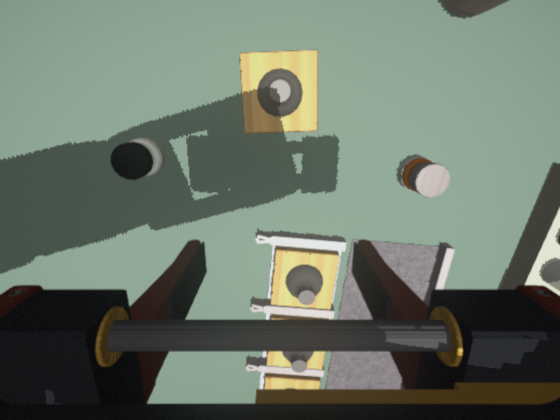

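The spare bell is at (280,92), the jars at (135,158) and (430,178), and the rack below. The part-top height of 74 mm doesn't match the stated 56, so I'll check that before the grasp.

Run:
```python
from h import *
import pickle
d=pickle.load(open('w5.pkl','rb')); P=cloud(d); B=P[50:133,239:318]
z=B[...,2]; print(np.histogram(z,bins=[-5,5,15,25,35,45,53,57,61,65,70,80,120,300]))
for v in range(66,112,4): print(v,z[v-50,22:60:4].round(0).astype(int).tolist(), d['range_z'][v,280].round(0))
print('rackbell',P[295:305,295:315].round(0)[::3,::4,2].tolist())
# height of bell by rays: top disc centre, 2 views (wrist now, top0)
t=pickle.load(open('top0.pkl','rb'))
def disc(d,box):
    u0,v0,u1,v1=box; g=cv2.cvtColor(d['color'],cv2.COLOR_BGR2GRAY)[v0:v1,u0:u1]; print(g[::max(1,(v1-v0)//12),::max(1,(u1-u0)//12)])
disc(d,(258,70,304,116))
```

```text
(array([ 385,    1, 4575,  592,  564,   40,  370,    5,    0,    0,    0,
          0,    0]), array([ -5,   5,  15,  25,  35,  45,  53,  57,  61,  65,  70,  80, 120,
       300]))
66 [19, 18, 21, 20, 19, 356, 18, 18, 19, 18] 309.0
70 [18, 18, 18, 28, 30, 30, 28, 20, 19, 19] 299.0
74 [21, 27, 30, 356, 37, 37, 33, 31, 25, 20] 293.0
78 [22, 30, 37, 40, 44, 44, 42, 37, 33, 22] 289.0
82 [28, 37, 40, 55, 56, 56, 56, 41, 35, 31] 280.0
86 [32, 38, 44, 55, 56, 54, 56, 55, 40, 31] 280.0
90 [33, 39, 56, 55, 54, 55, 56, 54, 41, 34] 282.0
94 [32, 41, 45, 53, 55, 55, 54, 55, 40, 33] 282.0
98 [32, 37, 42, 55, 56, 55, 55, 44, 37, 33] 283.0
102 [28, 35, 39, 41, 46, 45, 44, 40, 34, 29] 295.0
106 [22, 30, 35, 39, 41, 40, 38, 36, 32, 22] 299.0
110 [18, 21, 30, 32, 34, 35, 32, 30, 23, 21] 307.0
rackbell [[39.0, 56.0, 56.0, 55.0, 56.0], [20.0, 55.0, 54.0, 54.0, 54.0], [20.0, 55.0, 56.0, 55.0, 54.0], [19.0, 19.0, 19.0, 56.0, 20.0]]
[[216 217 215 213 176 106 100 101 101 109 145 202 202 204 212 215]
 [217 217 211 105 100 103 106 108 108 105 105 103 190 204 212 215]
 [216 217 102  98 104 107 105 105 107 110 
[... 196 characters left out ...]
 191 176 103 110 105 103 216]
 [ 97  82  78  74  93 130 145 190 191 192 191 102 107 106 100 214]
 [ 70  72  73  72  89  91 104 192 191 192 192 105 106 107 101 204]
 [ 72  71  73  70  86  91  92 169 193 192 191 100 105 105  99 209]
 [ 73  70  69  69  69  89  91 105 193 194 150  97 107 103  98 216]
 [ 91  67  70  68  65  69  87 105 190 151  93 101 106 100 103 216]
 [118  66  65  67  65  63  63  64  89  91  99 103 101  97 182 215]
 [119  84  64  64  66  65  65  84  95 100 102 100  97 104 212 215]
 [120 123  72  63  63  63  66  94  99 100  98  94  98 195 213 216]
 [118 122 121  70  62  62  62  87  94  94  91 101 195 204 213 216]
 [119 122 122 117 109  74  63  73  91 126 185 206 203 203 213 216]]
```

Call:
servo_tool --steps '[[[-0.0037,0.025,0],[0,0,0.5],1],[[-0.0037,0.025,0],[0,0,0.5],1],[[-0.0037,0.025,0],[0,0,0.5],1],[[-0.0035,0.025,0],[0,0,0.5],1],[[0,0,-0.03],[0,0,0],1],[[0,0,-0.03],[0,0,0],1],[[0,0,-0.03],[0,0,0],1],[[0,0,-0.03],[0,0,0],1]]'

```text
t: 11.17
ee_pos: [484.2, 369.0, 52.1]
orientation: [2.007, 2.417, 0.001]
ft_force: [0.4, -0.2, -0.3]
width: 87.8
grasp_force: 0.0
```

Call:
servo_tool --steps '[[[0,0,-0.02],[0,0,0],1],[[0,0,-0.01],[0,0,0],1],[[0,0,-0.006],[0,0,0],1],[[0,0,0],[0,0,0],1],[[0,0,0],[0,0,0],1],[[0,0,0],[0,0,0],1],[[0,0,0],[0,0,0],1],[[0,0,0],[0,0,0],1]]'

```text
t: 11.83
ee_pos: [484.5, 370.6, 18.3]
orientation: [2.004, 2.419, 0.003]
ft_force: [0.0, 0.4, 0.8]
width: 87.4
grasp_force: 0.0
```

Run:
```python
from h import *
d=cam('wrist'); o=d['obs']; print(o['ee_pos'],o['width'],o['ft_force'])
import pickle; pickle.dump(d,open('w6.pkl','wb'))
P=cloud(d); Rt=cv2.Rodrigues(np.array(o['orientation']))[0]; L=(P-np.array(o['ee_pos']))@Rt  # tool frame
H=-L[...,2]  # height above TCP
b=(d['range_z']>0)&(H>66)&(H<130); print('body lowest pts', np.percentile(H[b],[0.2,1,5,25]))
hsv=cv2.cvtColor(d['color'],cv2.COLOR_BGR2HSV)
wz=P[...,2]; m=(wz>14)&(wz<25)&(hsv[...,0]>10)&(hsv[...,0]<36)&(hsv[...,1]>60)
# plate extents along tool y in slices of tool x; fingers inner faces
for a in range(-30,40,10):
    s=m&(L[...,0]>a)&(L[...,0]<a+10)
    if s.sum()>20: print(a,np.percentile(L[s][:,1],[1,99]).round(1),s.sum())
print('far edge tool x',np.percentile(L[m][:,0],[1,99]).round(1))
f=(H>22)&(H<50)&(np.abs(L[...,0])<13)
for sg in (1,-1):
    y=L[f&(sg*L[...,1]>36)][:,1]; print('finger',np.percentile(y,[1,5,50,95]).round(1),len(y))
```

```text
[484.47648286 370.55845651  18.27092781] 87.35012552166322 [0.00291795 0.4338114  0.80874885]
body lowest pts [ 66.72836894  69.58180201  82.82506513 113.68555745]
-30 [-40.5  37.6] 1068
-20 [-40.5  37.6] 799
-10 [-40.9  37.7] 681
0 [-40.9  37.7] 724
10 [-40.7  37.6] 992
20 [-40.3  37.3] 1727
30 [-40.4  37.1] 2004
far edge tool x [-37.8  40.4]
finger [43.4 43.5 43.9 51.5] 913
finger [-52.7 -52.  -44.3 -43.8] 921
```

Call:
servo_tool --steps '[[[-0.0015,0,-0.004],[0,0,0],1],[[0,0,-0.006],[0,0,0],1],[[0,0,-0.006],[0,0,0],1],[[0,0,-0.006],[0,0,0],1],[[0,0,-0.004],[0,0,0],1],[[0,0,-0.003],[0,0,0],1],[[0,0,0],[0,0,0],1],[[0,0,0],[0,0,0],1]]'

```text
t: 12.55
ee_pos: [482.2, 370.0, -12.3]
orientation: [-2.005, -2.419, 0.001]
ft_force: [-0.2, -0.3, -0.2]
width: 87.6
grasp_force: 0.0
```

Call:
servo_tool --steps '[[[0,0,0],[0,0,0],0.9],[[0,0,0],[0,0,0],0.85],[[0,0,0],[0,0,0],0.8],[[0,0,0],[0,0,0],0.75],[[0,0,0],[0,0,0],0.7],[[0,0,0],[0,0,0],0.7],[[0,0,0],[0,0,0],0.7],[[0,0,0],[0,0,0],0.7]]'

```text
t: 13.22
ee_pos: [482.7, 370.3, -11.6]
orientation: [2.004, 2.419, 0.001]
ft_force: [0.7, -0.6, 1.7]
width: 79.8
grasp_force: 30.0
```

Call:
servo_tool --steps '[[[-0.006,-0.0075,0],[0,0,-0.92],0.7],[[-0.006,-0.0075,0],[0,0,-0.92],0.7],[[-0.006,-0.0075,0],[0,0,-0.92],0.7],[[-0.006,-0.0075,0],[0,0,-0.92],0.7],[[-0.006,-0.0075,0],[0,0,-0.92],0.7],[[-0.006,-0.0075,0],[0,0,-0.92],0.7],[[-0.006,-0.0075,0],[0,0,-0.92],0.7],[[-0.006,-0.0075,0],[0,0,-0.92],0.7]]'

```text
t: 13.88
ee_pos: [434.0, 309.6, -11.7]
orientation: [2.157, 2.283, 0.001]
ft_force: [2.7, 2.8, 4.9]
width: 79.4
grasp_force: 30.0
```

Run:
```python
from h import *
d=cam('wrist'); o=d['obs']; print(o['ee_pos'],o['orientation'],o['width'],o['grasp_force'],o['ft_force'])
P=cloud(d); Rt=cv2.Rodrigues(np.array(o['orientation']))[0]; L=(P-np.array(o['ee_pos']))@Rt
hsv=cv2.cvtColor(d['color'],cv2.COLOR_BGR2HSV); wz=P[...,2]
m=(wz>13)&(wz<26)&(hsv[...,0]>10)&(hsv[...,0]<36)&(hsv[...,1]>60)&(abs(L[...,0])<60)&(abs(L[...,1])<60)
print('plate tool x,y',np.percentile(L[m][:,:2],[1,99],axis=0).round(1), 'z',np.median(wz[m]))
g=hsv[...,1]; print('desk z',np.median(wz[5:40,200:350]))
```

```text
[434.03469365 309.57799351 -11.66413566] [2.15747948e+00 2.28338021e+00 1.45782992e-03] 79.36619946469655 30.001043379306793 [2.66397085 2.76538461 4.87514024]
plate tool x,y [[-35.5 -39.9]
 [ 40.4  39.8]] z 19.061785645021644
desk z -0.7441531034009472
```

Call:
servo_tool --steps '[[[0,-0.0078,0],[0,0,0],0.7],[[0,-0.0078,0],[0,0,0],0.7],[[0,-0.0078,0],[0,0,0],0.7],[[0,-0.0078,0],[0,0,0],0.7],[[0,-0.0078,0],[0,0,0],0.7],[[0,-0.0078,0],[0,0,0],0.7],[[0,-0.0078,0],[0,0,0],0.7],[[0,-0.0078,0],[0,0,0],0.7]]'

```text
t: 14.6
ee_pos: [434.0, 247.4, -11.7]
orientation: [-2.156, -2.285, -0.001]
ft_force: [0.5, 5.5, 7.0]
width: 79.5
grasp_force: 30.0
```

Call:
servo_tool --steps '[[[-0.004,-0.0055,0],[0,0,0],0.7],[[-0.004,-0.0055,0],[0,0,0],0.7],[[-0.004,-0.0055,0],[0,0,0],0.7],[[-0.004,-0.0055,0],[0,0,0],0.7],[[0,-0.01,0],[0,0,0],0.7],[[0,-0.01,0],[0,0,0],0.7],[[0,-0.01,0],[0,0,0],0.7],[[0,-0.01,0],[0,0,0],0.7]]'

```text
t: 15.27
ee_pos: [417.8, 185.4, -11.7]
orientation: [-2.156, -2.285, -0.001]
ft_force: [-1.5, 5.7, 8.1]
width: 79.9
grasp_force: 30.0
```

Call:
servo_tool --steps '[[[0,-0.012,0],[0,0,0],0.7],[[0,-0.012,0],[0,0,0],0.7],[[0,-0.012,0],[0,0,0],0.7],[[0,-0.012,0],[0,0,0],0.7],[[0,-0.012,0],[0,0,0],0.7],[[0,-0.012,0],[0,0,0],0.7],[[0,-0.012,0],[0,0,0],0.7],[[0,-0.012,0],[0,0,0],0.7]]'

```text
t: 15.93
ee_pos: [417.5, 89.3, -11.7]
orientation: [-2.156, -2.285, -0.0]
ft_force: [-0.2, 7.6, 8.9]
width: 79.9
grasp_force: 30.0
```

Call:
servo_tool --steps '[[[0,-0.012,0],[0,0,0],0.7],[[0,-0.012,0],[0,0,0],0.7],[[0,-0.012,0],[0,0,0],0.7],[[0,-0.012,0],[0,0,0],0.7],[[0,-0.012,0],[0,0,0],0.7],[[0,-0.012,0],[0,0,0],0.7],[[0,-0.012,0],[0,0,0],0.7],[[0,-0.012,0],[0,0,0],0.7]]'

```text
t: 16.6
ee_pos: [417.0, -6.4, -11.7]
orientation: [-2.155, -2.284, 0.001]
ft_force: [-0.7, 8.5, 11.5]
width: 79.8
grasp_force: 30.0
```

Call:
servo_tool --steps '[[[0.001,-0.012,0.0002],[0,0,0],0.7],[[0.001,-0.012,0],[0,0,0],0.7],[[0.001,-0.012,0],[0,0,0],0.7],[[0.001,-0.012,0],[0,0,0],0.7],[[0.001,-0.012,0],[0,0,0],0.7],[[0.001,-0.012,0],[0,0,0],0.7],[[0.001,-0.012,0],[0,0,0],0.7],[[0.001,-0.012,0],[0,0,0],0.7]]'

```text
t: 17.27
ee_pos: [423.8, -101.6, -11.6]
orientation: [-2.153, -2.282, 0.002]
ft_force: [-0.7, 10.8, 14.6]
width: 79.5
grasp_force: 30.0
```

Call:
servo_tool --steps '[[[0,-0.012,0.0002],[0,0,0],0.7],[[0,-0.012,0],[0,0,0],0.7],[[0,-0.012,0],[0,0,0],0.7],[[0,-0.01,0],[0,0,0],0.7],[[0,-0.006,0],[0,0,0],0.7],[[0,0,0],[0,0,0],0.7],[[0,0,0],[0,0,0],0.7],[[0,0,0],[0,0,0],0.7]]'

```text
t: 17.93
ee_pos: [424.0, -154.4, -11.6]
orientation: [-2.155, -2.283, 0.003]
ft_force: [-3.6, -5.5, 9.1]
width: 79.6
grasp_force: 30.0
```

```bash
cat > chk.py <<'E'
from h import *
d=cam('wrist'); o=d['obs']; print(np.round(o['ee_pos'],1),np.round(o['orientation'],4),o['width'].__round__(1),np.round(o['ft_force'],1))
P=cloud(d); Rt=cv2.Rodrigues(np.array(o['orientation']))[0]; L=(P-np.array(o['ee_pos']))@Rt
hsv=cv2.cvtColor(d['color'],cv2.COLOR_BGR2HSV); wz=P[...,2]
ply=(wz>15)&(wz<25)&(hsv[...,0]>10)&(hsv[...,0]<36)&(hsv[...,1]>60)
m=ply&(abs(L[...,0])<60)&(abs(L[...,1])<60)
print('spare tool x',np.percentile(L[m][:,0],[1,99]).round(1),'z',np.median(wz[m]).round(2))
th=.058; R=np.array([[np.cos(th),-np.sin(th)],[np.sin(th),np.cos(th)]])
q=(P[...,:2]-[561,3.8])@R
tcp=(np.array(o['ee_pos'][:2])-[561,3.8])@R; print('tcp rack',tcp.round(1))
w=(hsv[...,1]<60)&(wz>10)&(wz<20)
for a in (-40,-30,-20,-10,0,10,20,30):
    out=[a]
    for yc in (-200,-100,0):
        s=w&(abs(q[...,0]-a-5)<5)&(abs(q[...,1]-yc)<14)
        if s.sum()>25: out.append((yc,np.percentile(q[s][:,1],[2,98]).round(1).tolist(),int(s.sum())))
    print(out)
for yc in (-50,50,-150):
    s=ply&(abs(q[...,1]-yc)<46)
    if s.sum()>200: print('plate',yc,np.percentile(q[s],[1,99],axis=0).round(1).tolist())
E
python3 chk.py
```

```text
[ 424.  -154.4  -11.6] [-2.1547 -2.2829  0.0027] 79.6 [-3.6 -5.5  9.1]
spare tool x [-35.5  40.3] z 19.18
tcp rack [-145.9 -150. ]
[-40, (-100, [-104.9, -93.0], 459)]
[-30, (-100, [-104.9, -93.1], 463)]
[-20, (-100, [-104.9, -93.1], 470)]
[-10, (-100, [-104.9, -89.4], 463)]
[0, (-100, [-105.1, -93.3], 59)]
[10]
[20]
[30]
plate -50 [[-41.9, -88.6], [-8.7, -21.6]]
plate -150 [[-185.8, -185.5], [-105.9, -109.7]]
```

Call:
servo_tool --steps '[[[0.008,0.0006,0],[0,0,0],0.7],[[0.008,0.0006,0],[0,0,0],0.7],[[0.008,0.0006,0],[0,0,0],0.7],[[0.008,0.0006,0],[0,0,0],0.7],[[0.008,0.0006,0],[0,0,0],0.7],[[0.008,0.0006,0],[0,0,0],0.7],[[0.008,0.0006,0],[0,0,0],0.7],[[0.008,0.0004,0],[0,0,0],0.7]]'

```text
t: 18.65
ee_pos: [483.2, -148.2, -12.1]
orientation: [-2.148, -2.277, 0.01]
ft_force: [-14.7, -0.4, 20.3]
width: 80.1
grasp_force: 30.1
```

```bash
python3 chk.py
```

```text
[ 483.2 -148.2  -12.1] [-2.148  -2.2768  0.0099] 80.1 [-14.7  -0.4  20.3]
spare tool x [-35.   40.4] z 19.12
tcp rack [ -86.5 -147.2]
[-40, (-100, [-104.8, -93.2], 454)]
[-30, (-100, [-104.8, -93.2], 451)]
[-20, (-100, [-104.8, -93.2], 458)]
[-10, (-100, [-104.7, -93.2], 451)]
[0, (-100, [-104.6, -93.1], 467)]
[10, (-100, [-104.7, -93.1], 457)]
[20, (-100, [-105.0, -93.1], 465)]
[30, (-100, [-105.0, -93.1], 487)]
plate -50 [[-41.3, -88.4], [37.2, -18.8]]
plate -150 [[-126.0, -182.4], [71.9, -107.2]]
```

Call:
servo_tool --steps '[[[0,0,0.0003],[0,0,0],0.7],[[0,0,0],[0,0,0],0.7],[[0,0,0],[0,0,0],0.7],[[0,0,0],[0,0,0],0.7],[[0,0,0],[0,0,0],0.7],[[0,0,0],[0,0,0],0.7],[[0,0,0],[0,0,0],0.7],[[0,0,0],[0,0,0],0.7]]'

```text
t: 19.37
ee_pos: [486.9, -148.8, -12.0]
orientation: [-2.152, -2.281, 0.004]
ft_force: [-5.2, 1.4, 5.3]
width: 79.4
grasp_force: 30.0
```

Run:
```python
from h import *
o=sensors.get_obs(); print({k:np.round(v,3).tolist() for k,v in o.items()})
w=cam('wrist'); t=cam('scene'); P=cloud(w)
th=.058; R=np.array([[np.cos(th),-np.sin(th)],[np.sin(th),np.cos(th)]])
q=(P[...,:2]-[561,3.8])@R
# anything above desk inside the bay ahead of plate, and map of heights
for x in range(-80,60,10):
    row=[]
    for y in range(-210,-95,10):
        s=(abs(q[...,0]-x-5)<5)&(abs(q[...,1]-y-5)<5); row.append(int(np.median(P[...,2][s])) if s.sum()>8 else None)
    print(x,row)
```

```text
{'t': 19.367, 'qpos': [-0.32, 0.612, 1.979, -0.0, 0.556, -0.378], 'qvel': [0.0, 0.0, -0.0, 0.001, 0.001, -0.002], 'joint_torque': [0.251, -50.041, -16.442, 0.127, -1.957, -0.069], 'ee_pos': [486.917, -148.849, -11.977], 'orientation': [-2.152, -2.281, 0.004], 'ft_force': [-5.207, 1.386, 5.279], 'moment': [0.154, 1.229, -0.08], 'grasp_force': 29.987, 'width': 79.398}
-80 [None, None, 19, 19, None, 55, 53, 38, 106, 19, 0, 0]
-70 [None, None, 19, 19, 19, 32, 33, 27, 107, 19, 14, 10]
-60 [None, None, 19, 19, 19, 19, 19, 19, 107, 19, 14, 9]
-50 [None, None, 19, 19, 19, 57, 65, 73, 110, 103, 15, 14]
-40 [None, 1, 0, 0, None, None, 0, 57, 113, 107, 14, 14]
-30 [None, 1, None, None, None, 0, 0, 0, 113, 107, 15, 14]
-20 [None, None, None, None, 0, 0, 0, 0, 112, 103, 14, 14]
-10 [None, None, None, 0, 0, 0, 0, 0, 0, 94, 15, 14]
0 [None, None, 0, 0, 0, 0, 0, 0, 0, 0, 15, 14]
10 [None, None, None, 0, 0, 0, 0, 0, 0, 0, 14, 14]
20 [None, None, None, 0, 0, 0, 0, 0, 0, 0, 14, 14]
30 [None, None, None, 0, 0, 0, 0, 0, 0, 0, 15, 14]
40 [None, None, None, 0, 0, 0, 0, 0, 0, 0, 14, 5]
50 [None, None, None, 0, 0, 0, 0, 0, 0, 0, 0, 0]
```

Call:
servo_tool --steps '[[[0.0045,0.00015,0.0003],[0,0,0],0.7],[[0.0045,0.00015,0],[0,0,0],0.7],[[0.0045,0.00015,0],[0,0,0],0.7],[[0.0045,0.00015,0],[0,0,0],0.7],[[0.0045,0.00015,0],[0,0,0],0.7],[[0.0045,0.00015,0],[0,0,0],0.7],[[0.0045,0.00015,0],[0,0,0],0.7],[[0.0045,0.00015,0],[0,0,0],0.7]]'

```text
t: 20.13
ee_pos: [526.8, -148.5, -11.0]
orientation: [-2.156, -2.285, 0.0]
ft_force: [-0.2, -1.0, -2.6]
width: 79.4
grasp_force: 30.0
```

Call:
servo_tool --steps '[[[0.0045,0.00025,0],[0,0,0],0.7],[[0.0045,0.00025,0],[0,0,0],0.7],[[0.0045,0.00025,0],[0,0,0],0.7],[[0.0045,0.00025,0],[0,0,0],0.7],[[0.0045,0.00025,0],[0,0,0],0.7],[[0.0045,0.00025,0],[0,0,0],0.7],[[0,0,0],[0,0,0],0.7],[[0,0,0],[0,0,0],0.7]]'

```text
t: 20.8
ee_pos: [553.5, -147.0, -11.0]
orientation: [-2.155, -2.285, -0.0]
ft_force: [-0.5, -0.1, -2.7]
width: 79.6
grasp_force: 30.0
```

```bash
python3 chk.py
```

```text
[ 553.5 -147.   -11. ] [-2.1555 -2.2855 -0.    ] 79.6 [-0.5 -0.1 -2.7]
spare tool x [-35.1  40.3] z 20.12
tcp rack [ -16.3 -150.1]
[-40, (-100, [-105.3, -93.2], 459)]
[-30, (-100, [-105.0, -93.2], 437)]
[-20, (-100, [-104.7, -93.2], 440)]
[-10, (-100, [-104.8, -93.2], 444)]
[0, (-100, [-104.6, -93.1], 443)]
[10, (-100, [-104.7, -93.1], 445)]
[20, (-100, [-104.7, -93.1], 444)]
[30, (-100, [-104.6, -93.1], 443)]
plate -50 [[-40.3, -88.3], [37.5, -21.0]]
plate -150 [[-55.7, -184.7], [133.0, -109.9]]
```

Call:
servo_tool --steps '[[[0,0,-0.0004],[0,0,0],0.7],[[0,0,-0.0004],[0,0,0],0.7],[[0.003,0.0003,0],[0,0,0],0.7],[[0.003,0.0003,0],[0,0,0],0.7],[[0.003,0.0003,0],[0,0,0],0.7],[[0.003,0.0003,0],[0,0,0],0.7],[[0.003,0.0003,0],[0,0,0],0.7],[[0,0,0],[0,0,0],0.7]]'

```text
t: 21.52
ee_pos: [569.4, -145.5, -11.6]
orientation: [2.155, 2.285, 0.001]
ft_force: [1.1, 0.8, -0.8]
width: 79.9
grasp_force: 30.0
```

Call:
servo_tool --steps '[[[0,0,0],[0,0,0],0.7],[[0,0,0],[0,0,0],0.7],[[0,0,0],[0,0,0],0.7],[[0,0,0],[0,0,0],0.7],[[0,0,0],[0,0,0],0.7],[[0,0,0],[0,0,0],0.7],[[0,0,0],[0,0,0],0.7],[[0,0,0],[0,0,0],0.7]]'

```text
t: 22.18
ee_pos: [568.4, -145.6, -11.7]
orientation: [2.156, 2.285, 0.0]
ft_force: [1.0, -0.5, -0.8]
width: 79.9
grasp_force: 30.0
```

```bash
cat >> chk.py <<'E'
s=w&(abs(q[...,1]+99)<4)&(abs(q[...,0])<70); print('divider x ends',np.percentile(q[s][:,0],[0,1,99,100]).round(1))
E
python3 chk.py
```

```text
[ 568.4 -145.6  -11.7] [2.1556e+00 2.2851e+00 1.0000e-04] 79.9 [ 1.  -0.5 -0.8]
spare tool x [-35.1  40.2] z 19.43
tcp rack [  -1.3 -149.6]
[-40, (-100, [-105.2, -93.3], 451)]
[-30, (-100, [-105.1, -93.2], 452)]
[-20, (-100, [-105.1, -93.2], 455)]
[-10, (-100, [-105.1, -93.2], 456)]
[0, (-100, [-105.1, -93.2], 455)]
[10, (-100, [-105.1, -93.2], 453)]
[20, (-100, [-105.0, -93.2], 455)]
[30, (-100, [-105.1, -93.1], 459)]
plate -50 [[-40.2, -88.2], [37.7, -20.7]]
plate -150 [[-40.5, -184.1], [147.7, -109.5]]
divider x ends [-70.  -68.1  40.7  42. ]
```

Call:
servo_tool --steps '[[[0,0,-0.0003],[0,0,0],0.7],[[0,0,0],[0,0,0],0.7],[[0,0,0],[0,0,0],0.85],[[0,0,0],[0,0,0],0.9],[[0,0,0],[0,0,0],1],[[0,0,0],[0,0,0],1],[[0,0,0],[0,0,0],1],[[0,0,0],[0,0,0],1]]'

```text
t: 22.9
ee_pos: [568.2, -145.5, -12.1]
orientation: [-2.156, -2.285, 0.0]
ft_force: [0.4, 0.6, -0.3]
width: 87.9
grasp_force: 0.0
```

Call:
servo_tool --steps '[[[0,0,0.004],[0,0,0],1],[[0,0,0.006],[0,0,0],1],[[0,0,0.01],[0,0,0],1],[[0,0,0.015],[0,0,0],1],[[0,0,0.02],[0,0,0],1],[[0,0,0.025],[0,0,0],1],[[0,0,0.025],[0,0,0],1],[[0,0,0.02],[0,0,0],1]]'

```text
t: 23.57
ee_pos: [568.9, -145.7, 115.9]
orientation: [2.154, 2.284, 0.002]
ft_force: [-0.3, -0.8, 0.0]
width: 87.9
grasp_force: 0.0
```

Call:
servo_tool --steps '[[[0,-0.02,0.02],[0,0,0],1],[[0,-0.02,0.02],[0,0,0],1],[[0,-0.02,0.02],[0,0,0],1],[[0,-0.02,0.01],[0,0,0],1],[[0,-0.02,0],[0,0,0],1],[[0,-0.01,0],[0,0,0],1],[[0,0,0],[0,0,0],1],[[0,0,0],[0,0,0],1]]'

```text
t: 24.23
ee_pos: [567.8, -255.3, 182.8]
orientation: [-2.156, -2.283, -0.0]
ft_force: [-0.8, 0.1, -1.0]
width: 88.1
grasp_force: 0.0
```

Run:
```python
from h import *
d=cam('wrist'); o=d['obs']; print(np.round(o['ee_pos'],1),o['ft_force'])
P=cloud(d); hsv=cv2.cvtColor(d['color'],cv2.COLOR_BGR2HSV); wz=P[...,2]
ply=(wz>15)&(wz<25)&(hsv[...,0]>10)&(hsv[...,0]<36)&(hsv[...,1]>60)
th=.058; R=np.array([[np.cos(th),-np.sin(th)],[np.sin(th),np.cos(th)]]); q=(P[...,:2]-[561,3.8])@R
for n,xc,yc in (('spare',0,-150),('n50',0,-50),('50',0,50),('150',0,150),('wrong',113,-150)):
    s=ply&(abs(q[...,1]-yc)<46)&(abs(q[...,0]-xc)<50)
    if s.sum()>200: print(n,np.percentile(q[s],[1,99],axis=0).round(1).tolist(),np.median(wz[s]).round(1),cv2.minAreaRect(q[s].astype(np.float32))[2])
s=(hsv[...,1]<60)&(wz>10)&(wz<20)
for yc in (-200,-99,1): 
    k=s&(abs(q[...,1]-yc)<5)&(abs(q[...,0])<75); k.sum()>50 and print('div',yc,np.percentile(q[k][:,0],[1,99]).round(1))
```

```text
[ 567.8 -255.3  182.8] [-0.75926763  0.08950226 -0.96722215]
spare [[-40.6, -188.2], [37.3, -110.5]] 19.2 89.99244689941406
n50 [[-40.1, -89.4], [37.3, -70.5]] 19.3 89.94548034667969
wrong [[71.9, -189.4], [150.7, -110.6]] 19.1 89.9521713256836
div -200 [-68.3  40.9]
div -99 [-68.2  40.5]
```

```bash
python3 -c "
from workcell import close_job
print(close_job())"
```

```text
the job is handed in; nothing more can be done
None
```

The job is handed in at about 24 s: the wrong plate lies fully on the returns strip, and the spare bell plate is in the empty bay, level with its neighbour to about 0.5 mm. During the slide into the bay the spare rose about 1 mm off the desk for a moment before I lowered it back. My first push went in about 21 mm too high, passing over the wrong plate on either side of its pod without measurable force. I didn't re-check the jars and the other plates at the end.

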